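Third hand for the last side of a wooden tray

TASK

The small wooden tray on the assembly board still lacks its front side. Take the loose side piece that is as long as the tray is wide, gently stand it upright on the board across the tray's open end with its ends flush with the tray's outer walls, and push piece and tray together until the tray's back is fully home against the fence. Then keep the piece pressed there with a steady push of about 10 N for a colleague to screw it on: finish while still holding and pressing, and leave the other things on the table where they are.

Things in the scene. Friction and masses are not known exactly. Their poses are not given: they have to be found in the camera images.
- front_mid (a point): Centre (half-way up) of the loose front side: plain beech strip 200 long, 12 thick, 40 mm high, about 70 g, two small dark holes near each end. It stands on its long edge on the table (bottom at z = 0), left or right of the assembly board. y axis along its length, x through its thickness, z up; faces and ends are alike, so a half turn does not matter.
- divider: A similar but smaller beech strip on the other side of the board: 150 long, 12 thick, 30 mm high, no holes. Not wanted now, leave it. Origin at the middle of its underside, y along its length.
- tray_open_end (a point): Point on the tray in the plane of its side walls' front ends, half-way across, 20 mm above its underside. x points to the tray's back (to the fence), y across, z up. The front side's centre belongs at x = -6 mm, y = 0, z = 0 from here. Starts 8 to 25 mm short of its home place and up to 2 degrees askew to the fence.
- tray: The tray, loose on the assembly board, about 0.4 kg; slides on the smooth board at 1 to 2 N. Without the missing front it is 170 mm from open end to outer back, 200 wide outside; three walls 12 thick, 40 mm high; 9 mm plywood floor at the very bottom. Origin at the middle of its underside, axes as its open-end point, which is at (-85, 0, 20) mm.
- fence_face (a point): Middle of the front face of the fence, 15 mm above the board's top. x points straight into the fence (pushing direction), y along it, z up. Rigid, fixed beech batten 240 long, 30 wide, 30 mm high on the board's far edge. When the tray is home its open-end point is 170 mm in front of this face.
- jig: The assembly board: fixed, white-faced, 270 (x) x 260 (y) mm, 12 mm thick, its top at z = 12 mm; tray and front side stand on this top. It carries the fence; turned by up to 0.3 rad. Origin at the middle of its underside; the fence face lies 105 mm ahead (+x), the board's near edge 135 mm behind.

How it is judged:
By the outcome, as a careful person would: the job done as asked, in the order asked, and still so for the second after the job is handed in, while the arm keeps its last pose, push and grip.
It also fails if it takes over 48 s, if anything falls off the work surface, if the arm or the gripper's body presses on something with over 40 N, if the wrist force passes 120 N, or if a joint passes its speed limit or range.

ROBOT

A 6-joint arm with a two-finger parallel gripper is mounted at the origin on the work surface. World frame = base frame: x ahead of the robot, y to its left, z up, the work surface at z = 0. Lengths are in m, angles in rad, forces in N, time in s.
With the tool pointing down it reaches from about 0.375 to 0.9 m from the base axis. Payload 3.1 kg.
Tool frame: the origin (TCP) lies at the very end of the fingers, on their centre line; the grasp point (between the pads) lies 19 mm behind it; x points along the fingers, y is the direction in which the jaws open and shut, and the axes are right-handed (so a half turn about x gives the same grasp; the last joint's range is limited). The gripper opens to 85 mm and grips with 20 to 120 N. Pads are 22 mm wide; open, the fingers measure 114 mm over their backs; the gripper's body (76 mm by 85 mm) begins 54 mm behind the grasp point. The pads swing forward as they close: fully open they stand 13 mm farther back than shut.
Start: joints at [1.024, 0.527, 1.433, -0, 1.181, -0.178], TCP at [0.225, 0.583, 0.231] pointing down, gripper open.
Joint ranges: [-3.08, 3.08], [-0.75, 2.2], [0.22, 2.44], [-1.43, 4.57], [0, 2.65], [-2.85, 2.85]. Speed limits (rad/s): [2.79, 2.79, 3.14, 3.14, 3.14, 3.14].

INTERFACE

Orientations are given as a unit quaternion [x, y, z, w].
In Python, from station import manip gives the robot as it stands.
- The arm moves only by the shell command python3 -m jog 'ROWS' [FORCE]. ROWS is a JSON object of lists of equal length, an entry for each row: "linear": the shift along the tool's x, y, z in cm, a list of three; "twist": the turn about the tool's x in rad; "claw": the opening, from -1 (shut) to 1 (fully open). A call has 1 to 20 rows; each row is the pose to reach, as a shift and turn from the pose commanded when the call began, along the tool's axes at that moment; what a row does not reach only later rows make up. A row lasts 1/12 s, in which the tool goes at most 41.7 mm and 7.16 degrees, less where a joint would pass 70% of its speed; a pose out of reach is approached as far as the arm can. A call with a gripper value outside its range is refused whole. The fingers move at their own pace and stop on an object; FORCE is the grip in N (left out, the last holds). Time passes only in rows, so rows that repeat a pose let the fingers close. It gives the time, the measured TCP pose, the force and the opening at its end, in the units of the state.
- manip.sense(): the state, without advancing time (a new reading comes with each control period).
- manip.snapshot(name): name is "scene" or "top" or "wrist"; returns a dict with "pixels" (400x640x3 uint8, red, green, blue), "camera_matrix" (3x3 intrinsics, pixels), "R" (3x3) and "t" (3): a world point X has camera coordinates R X + t. Camera axes: x right, y down, z forward; pixel columns grow to the right and rows downward; lengths in m; the calibration is good to about 2 mm. A picture is of the moment at which its call begins. There is no depth.
- manip.sign_off(): hands the job in, once; it reports no verdict.
The state is a dict: "t": time; "q": joint angles; "qd": joint speeds; "tau": joint torques, N m; "tcp_pos": TCP position; "tool_rot": TCP orientation; "force": force on the tool from outside, world axes, zero at the start; "ft_torque": the same for the moment, N m; "finger_gap": opening from 0.0 (shut) to 1.0 (fully open).
Only numpy, scipy, OpenCV 4.12 (cv2) and the standard library are available. Lean on these libraries where they do the work, as an engineer would, in place of code of your own. Each camera call takes 0.05 s, during which the arm holds its last target.

## Working session

There is one attempt and no reset: what is moved stays moved. The work goes in short steps, Python scripts to look and compute and a shell command to move; the robot and the scene stay as the last step left them, time stands still between calls to the robot, and variables do not carry over. Pictures are saved under pics/ and viewed, and the job is handed in when it is done.

```bash
ls; mkdir -p pics; python3 - <<'E'
from station import manip
import cv2
s=manip.sense(); print({k:s[k] for k in ('t','q','tcp_pos','tool_rot','force','finger_gap')})
for n in ('scene','top'):
    d=manip.snapshot(n); cv2.imwrite(f'pics/{n}0.png',d['pixels'][:,:,::-1])
    print(n,d['camera_matrix'],d['R'],d['t'])
    import numpy as np; np.savez(f'{n}0.npz',**d)
E
```

```text
pics
{'t': 0.0, 'q': array([ 1.02348313e+00,  5.28465833e-01,  1.43388957e+00,  1.57509935e-05,
        1.18139891e+00, -1.78510536e-01]), 'tcp_pos': array([0.22491187, 0.58237013, 0.23033787]), 'tool_rot': array([ 0.12894307,  0.69539396, -0.13036838,  0.69484171]), 'force': array([ 1.16174269, -0.18802812, -0.5141046 ]), 'finger_gap': 1.0002597555915005}
scene [[382.33881294   0.         323.2195934 ]
 [  0.         382.33881294 200.21418923]
 [  0.           0.           1.        ]] [[ 0.79005079  0.61276622  0.01836607]
 [ 0.33442506 -0.40568484 -0.85063488]
 [-0.51378948  0.67818683 -0.525436  ]] [-0.4474256  -0.13616403  1.18646998]
top [[482.21798061   0.         325.48525092]
 [  0.         482.21798061 205.77678976]
 [  0.           0.           1.        ]] [[-0.00831295 -0.99992526 -0.00896478]
 [-0.99489248  0.00917234 -0.10052274]
 [ 0.10059745  0.00808336 -0.99489437]] [0.02426606 0.58749271 1.01523252]
```

View pics/scene0.png

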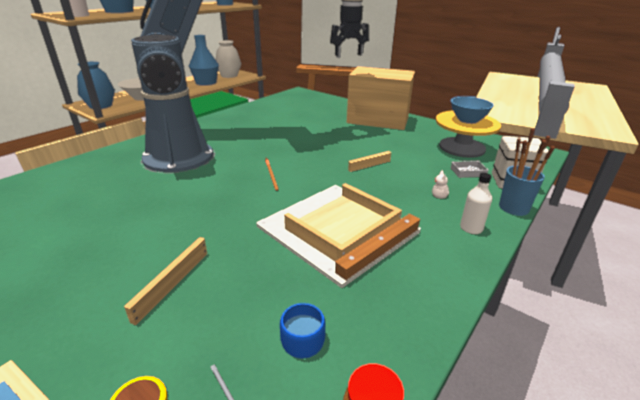

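View pics/top0.png

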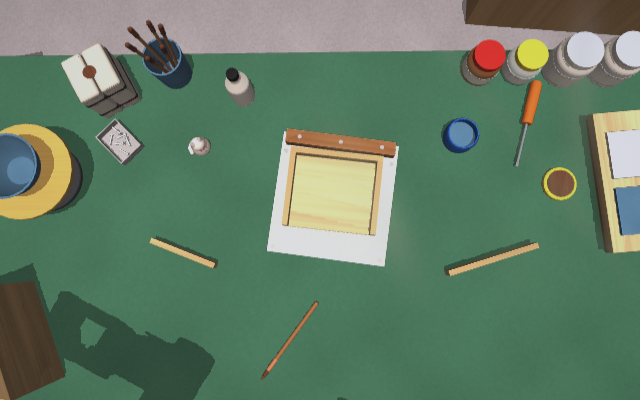

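The scene and top pictures show the tray on the white board near (335,195) in the top image. The fence is at its far edge, (285..396,130..156). The long front strip is on the right, (449,272)–(539,245). The shorter divider is on the left, (150,240)–(215,265).

```bash
python3 - <<'E'
import cv2
im=cv2.imread('pics/top0.png')
cv2.imwrite('pics/cropA.png',cv2.resize(im[120:275,255:410],(775,600)[:1]*2 if 0 else (600,600),interpolation=cv2.INTER_CUBIC))
cv2.imwrite('pics/cropB.png',cv2.resize(im[230:290,440:550],(800,436),interpolation=cv2.INTER_CUBIC))
E
```

```text
(no output)
```

View pics/cropA.png

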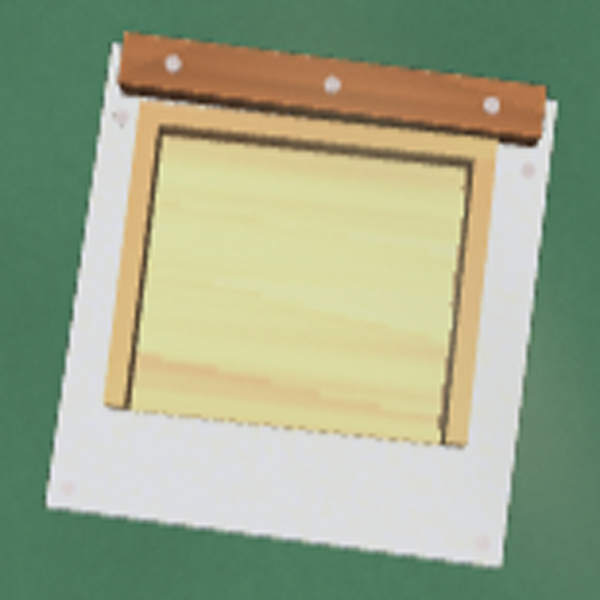

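View pics/cropB.png

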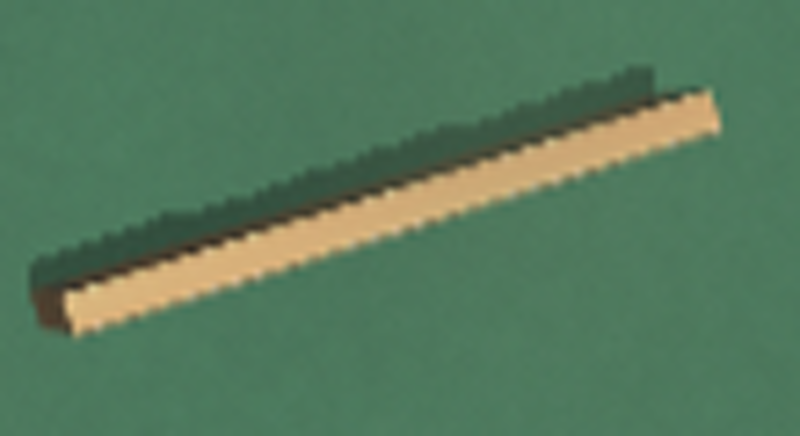

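```bash
cat > h.py <<'E'
import numpy as np, cv2
from scipy.optimize import least_squares
def proj(d,X):
    c=(np.asarray(X)@d['R'].T+d['t'])@d['camera_matrix'].T
    return c[:,:2]/c[:,2:]
def back(d,uv,z):
    uv=np.atleast_2d(uv); r=np.c_[uv,np.ones(len(uv))]@np.linalg.inv(d['camera_matrix']).T@d['R']
    C=-d['R'].T@d['t']; return C+r*((z-C[2])/r[:,2])[:,None]
def pose2(p,L): # L local Nx3, p x,y,th
    c,s=np.cos(p[2]),np.sin(p[2]); L=np.asarray(L,float)
    return np.c_[p[0]+c*L[:,0]-s*L[:,1],p[1]+s*L[:,0]+c*L[:,1],L[:,2]]
def fit(obs,p0):
    # obs list of (d,L,uv)
    f=lambda p: np.concatenate([(proj(d,pose2(p,L))-uv).ravel() for d,L,uv in obs])
    r=least_squares(f,p0,loss='soft_l1'); return r.x, f(r.x).reshape(-1,2)
def unc(p,ox,oy,sx,sy): return (np.asarray(p,float)+.5)/[sx,sy]-.5+[ox,oy]
def Rz(q):
    from scipy.spatial.transform import Rotation as R
    return R.from_quat(q).as_matrix()
E
python3 - <<'E'
from h import *
d=dict(np.load('top0.npz'))
A=lambda p:unc(p,255,120,600/155,600/155); B=lambda p:unc(p,440,230,800/110,436/60)
np.set_printoptions(precision=4,suppress=True)
jl=[(-.135,.13,.012),(-.135,-.13,.012),(.135,.13,.012),(.105-0,.12,.042),(.105,-.12,.042),(.135,.12,.042),(.135,-.12,.042)]
ju=A([(47,507),(502,567),(115,43),(121,92),(541,142),(123,32),(546,86)])
p,r=fit([(d,jl,ju)],[.5,0,0]); print('jig',p); print(r)
tl=[(-.085,.1,.052),(-.085,.088,.052),(-.085,-.088,.052),(-.085,-.1,.052),(.085,.1,.052),(.085,-.1,.052)]
tu=A([(105,405),(126,408),(443,443),(467,445),(138,100),(497,142)])
t,r=fit([(d,tl,tu)],[.5,0,0]); print('tray',t); print(r)
fl=[(.006,.1,.04),(-.006,.1,.04),(.006,-.1,.04),(-.006,-.1,.04)]
fu=B([(64,291),(75,336),(711,89),(721,132)])
f,r=fit([(d,fl,fu)],[.4,-.3,.3]); print('front',f); print(r)
print('board', np.linalg.norm(np.diff(back(d,ju[:2],.012),axis=0)), 'front len',np.linalg.norm(back(d,fu,.04)[0]-back(d,fu,.04)[2]))
c,s=np.cos(p[2]),np.sin(p[2]); dt=(t[:2]-p[:2])@np.array([[c,-s],[s,c]]); print('tray in jig',dt,'gap',.105-.085-dt[0],'skew deg',np.degrees(t[2]-p[2]))
E
```

```text
jig [ 0.6069  0.0018 -0.1399]
[[-0.4219  0.3659]
 [ 0.2853  0.6192]
 [-0.7251  0.2569]
 [-0.9672 -1.927 ]
 [ 0.4072 -0.7741]
 [ 0.4369  0.1688]
 [ 0.7354  0.1808]]
tray [ 0.6194  0.0038 -0.1189]
[[-0.673   0.0695]
 [-0.4657 -0.0829]
 [ 0.5554  0.0408]
 [ 0.0294  0.1514]
 [ 0.2518  0.3241]
 [ 0.2307 -0.5841]]
front [ 0.4708 -0.3358  0.2922]
[[-0.5     0.4646]
 [-0.1863 -0.2494]
 [ 0.0928  0.1419]
 [ 0.6401 -0.3522]]
board 0.25842581519090885 front len 0.19859596777882949
tray in jig [0.0121 0.0037] gap 0.0079172439197049 skew deg 1.2035124739580252
```

```bash
cat >> h.py <<'E'
def plan(target,yaw_jaw,s,cmd=None):
    """shift (cm) along tool axes and twist so that TCP at target and tool y at world yaw (mod pi)"""
    R=Rz(s['tool_rot']); dlt=R.T@(np.asarray(target)-s['tcp_pos'])*100
    y=R[:,1]; cur=np.arctan2(y[1],y[0]); e=(yaw_jaw-cur+np.pi/2)%np.pi-np.pi/2
    # twist about tool x (down): world yaw = -twist
    return np.round(dlt,2), round(float(e*np.sign(R[2,0])),3), round(float(e*np.sign(R[2,0]))-np.pi*np.sign(e*np.sign(R[2,0])),3)
E
python3 - <<'E'
from h import *; from station import manip
s=manip.sense(); print(np.round(Rz(s['tool_rot']),3)); 
print(plan([.5,-.02,.36],-.14,s), s['q'][5])
d=manip.snapshot('wrist'); R=Rz(s['tool_rot']); C=-d['R'].T@d['t']
print('cam in tool',np.round(R.T@(C-s['tcp_pos']),3)); print(np.round(d['R']@R,2)); print(d['camera_matrix'])
E
```

```text
[[-0.001  0.361  0.933]
 [-0.002  0.933 -0.361]
 [-1.    -0.002 -0.   ]]
(array([-12.89, -46.3 ,  47.37]), 1.342, np.float64(-1.8)) -0.1784890167931651
cam in tool [-0.142  0.001 -0.079]
[[-0.    1.    0.  ]
 [-0.31 -0.    0.95]
 [ 0.95  0.    0.31]]
[[284.40584844   0.         320.53753622]
 [  0.         284.40584844 201.2692715 ]
 [  0.           0.           1.        ]]
```

```bash
python3 - <<'E'
from h import *; from station import manip
s=manip.sense(); print(plan([.58,.05,.34],-.14,s), s['t'])
E
```

```text
(array([-10.9 , -36.89,  52.3 ]), 1.342, np.float64(-1.8)) 0.15
```

```bash
python3 -m jog '{"linear":[[-10.9,-36.9,52.3],[-10.9,-36.9,52.3],[-10.9,-36.9,52.3],[-10.9,-36.9,52.3],[-10.9,-36.9,52.3],[-10.9,-36.9,52.3],[-10.9,-36.9,52.3],[-10.9,-36.9,52.3],[-10.9,-36.9,52.3],[-10.9,-36.9,52.3],[-10.9,-36.9,52.3],[-10.9,-36.9,52.3],[-10.9,-36.9,52.3],[-10.9,-36.9,52.3],[-10.9,-36.9,52.3],[-10.9,-36.9,52.3],[-10.9,-36.9,52.3],[-10.9,-36.9,52.3],[-10.9,-36.9,52.3],[-10.9,-36.9,52.3]],"twist":[1.342,1.342,1.342,1.342,1.342,1.342,1.342,1.342,1.342,1.342,1.342,1.342,1.342,1.342,1.342,1.342,1.342,1.342,1.342,1.342],"claw":[1,1,1,1,1,1,1,1,1,1,1,1,1,1,1,1,1,1,1,1]}'
python3 - <<'E'
from h import *; from station import manip
s=manip.sense(); print(s['tcp_pos'],s['t'],np.abs(s['qd']).max())
d=manip.snapshot('wrist'); np.savez('wrist1.npz',**d); cv2.imwrite('pics/wrist1.png',d['pixels'][:,:,::-1])
E
```

```text
t: 1.82
tcp_pos: [0.5789, 0.0515, 0.3398]
tool_rot: [-0.533, -0.465, 0.534, -0.464]
force: [-0.0, 0.2, -0.3]
finger_gap: 1.0
[0.57889885 0.05149659 0.33981434] 1.8167 0.010047164314139483
```

View pics/wrist1.png

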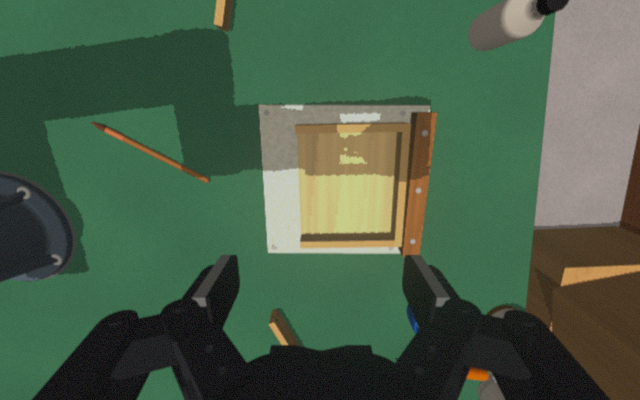

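The wrist view shows the board at (260..430,105..253), the tray at (296..405,123..248), and the fence at (403..436,113..255). I'll zoom in to read the corners.

```bash
python3 - <<'E'
import cv2
im=cv2.imread('pics/wrist1.png')
im=cv2.convertScaleAbs(im,alpha=1.3,beta=15)
cv2.imwrite('pics/cropC.png',cv2.resize(im[95:265,250:450],(706,600),interpolation=cv2.INTER_CUBIC))
E
```

```text
(no output)
```

View pics/cropC.png

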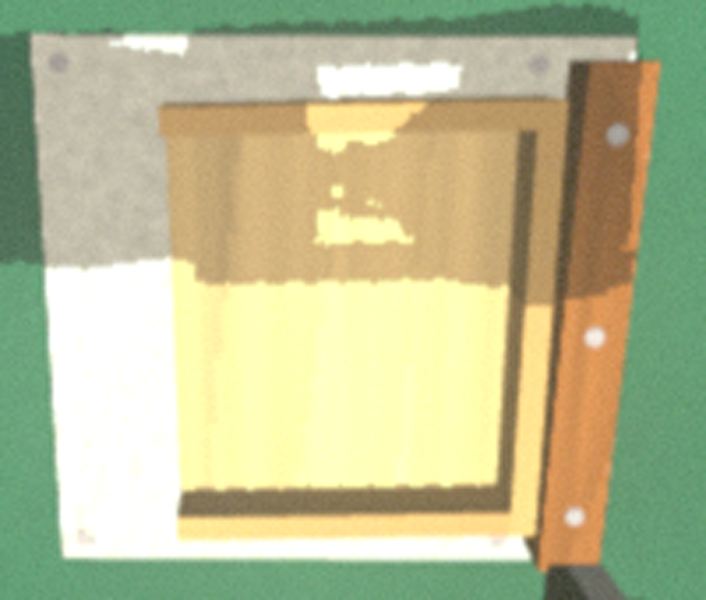

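```bash
python3 - <<'E'
from h import *
np.set_printoptions(precision=4,suppress=True)
d=dict(np.load('top0.npz')); w=dict(np.load('wrist1.npz'))
A=lambda p:unc(p,255,120,600/155,600/155); C=lambda p:unc(p,250,95,3.53,600/170)
jl=[(-.135,.13,.012),(-.135,-.13,.012),(.135,.13,.012),(.135,.12,.042),(.135,-.12,.042)]
ju=A([(47,507),(502,567),(115,43),(123,32),(546,86)])
jw=C([(31,34),(64,557),(636,34),(660,62),(601,567)])
tl=[(-.085,.1,.052),(-.085,.088,.052),(-.085,-.088,.052),(-.085,-.1,.052),(.085,.1,.052),(.085,-.1,.052)]
tu=A([(105,405),(126,408),(443,443),(467,445),(138,100),(497,142)])
tw=C([(160,103),(164,135),(180,517),(179,537),(567,100),(537,537)])
for nm,oj,ot in (('top',[(d,jl,ju)],[(d,tl,tu)]),('wrist',[(w,jl,jw)],[(w,tl,tw)]),('both',[(d,jl,ju),(w,jl,jw)],[(d,tl,tu),(w,tl,tw)])):
    p,r=fit(oj,[.6,0,-.14]); t,r2=fit(ot,[.6,0,-.14]); print(nm,p,t)
    if nm!='top': print(r,r2)
    c,s=np.cos(p[2]),np.sin(p[2]); dt=(t[:2]-p[:2])@np.array([[c,-s],[s,c]]); print('tray in jig',dt,'gap',.02-dt[0],'skew deg',np.degrees(t[2]-p[2]))
E
```

```text
top [ 0.6077  0.002  -0.1387] [ 0.6194  0.0038 -0.1189]
tray in jig [0.0114 0.0034] gap 0.008624435274147763 skew deg 1.1365433634409705
wrist [ 0.609   0.004  -0.1387] [ 0.622   0.0052 -0.1249]
[[-0.7109  0.0774]
 [-0.3493  0.6197]
 [ 0.6751 -0.0606]
 [ 0.5115 -1.1364]
 [-0.2129  1.0538]] [[ 0.2555  0.4702]
 [-0.536  -0.1716]
 [-0.6732  0.0049]
 [-0.1267  0.8302]
 [ 1.5912 -0.4105]
 [-0.0344 -0.3767]]
tray in jig [0.0127 0.003 ] gap 0.007255925038383295 skew deg 0.7868452742206685
both [ 0.6085  0.0032 -0.1386] [ 0.621   0.0047 -0.1223]
[[-1.0115 -0.2435]
 [-0.3052 -0.1519]
 [-1.4583 -0.3412]
 [-0.3169 -0.4518]
 [-0.0215 -0.5859]
 [-0.9206  0.6632]
 [-0.5194  1.0399]
 [ 0.3623  0.5101]
 [ 0.1762 -0.5354]
 [-0.4763  1.4874]] [[-1.2359 -0.8267]
 [-1.0321 -0.9604]
 [-0.0582 -0.561 ]
 [-0.587  -0.4316]
 [-0.0388 -0.5135]
 [-0.1097 -1.1182]
 [-0.5625  1.0913]
 [-1.3253  0.4382]
 [-1.0918  0.4783]
 [-0.5231  1.2961]
 [ 0.7195 -0.11  ]
 [-0.4698 -0.1541]]
tray in jig [0.0122 0.0032] gap 0.007835406897492405 skew deg 0.9351488994078654
```

```bash
python3 - <<'E'
from h import *; from station import manip
s=manip.sense(); print(plan([.471,-.336,.16],.292,s), s['t'])
E
```

```text
(array([18.  , -5.33, 39.89]), -0.43, np.float64(2.711)) 1.8667
```

```bash
python3 -m jog '{"linear":[[18,-5.3,39.9],[18,-5.3,39.9],[18,-5.3,39.9],[18,-5.3,39.9],[18,-5.3,39.9],[18,-5.3,39.9],[18,-5.3,39.9],[18,-5.3,39.9],[18,-5.3,39.9],[18,-5.3,39.9],[18,-5.3,39.9],[18,-5.3,39.9],[18,-5.3,39.9],[18,-5.3,39.9],[18,-5.3,39.9],[18,-5.3,39.9]],"twist":[-0.43,-0.43,-0.43,-0.43,-0.43,-0.43,-0.43,-0.43,-0.43,-0.43,-0.43,-0.43,-0.43,-0.43,-0.43,-0.43],"claw":[1,1,1,1,1,1,1,1,1,1,1,1,1,1,1,1]}'
python3 - <<'E'
from h import *; from station import manip
s=manip.sense(); print(s['tcp_pos'],s['t'],np.abs(s['qd']).max())
d=manip.snapshot('wrist'); np.savez('wrist2.npz',**d); cv2.imwrite('pics/wrist2.png',d['pixels'][:,:,::-1])
E
```

```text
t: 3.2
tcp_pos: [0.4728, -0.3359, 0.1612]
tool_rot: [0.422, 0.567, -0.422, 0.568]
force: [0.4, -0.5, 0.4]
finger_gap: 1.0
[ 0.47275001 -0.33589611  0.16117183] 3.2 0.004484415109553031
```

View pics/wrist2.png

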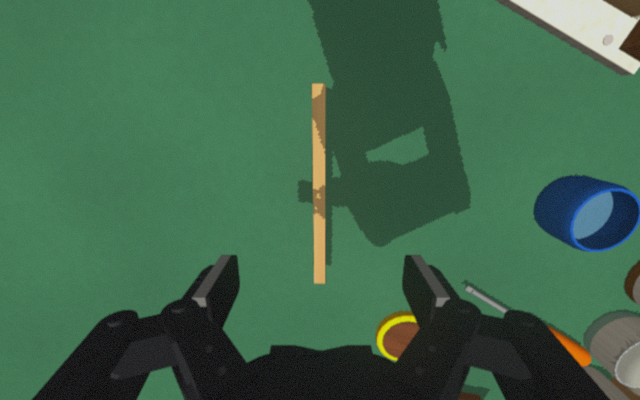

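```bash
python3 - <<'E'
import cv2
im=cv2.imread('pics/wrist2.png')
a=cv2.resize(im[75:105,300:340],(400,300),interpolation=cv2.INTER_CUBIC);b=cv2.resize(im[265:295,300:340],(400,300),interpolation=cv2.INTER_CUBIC)
cv2.imwrite('pics/cropD.png',cv2.hconcat([a,b]))
E
```

```text
(no output)
```

View pics/cropD.png

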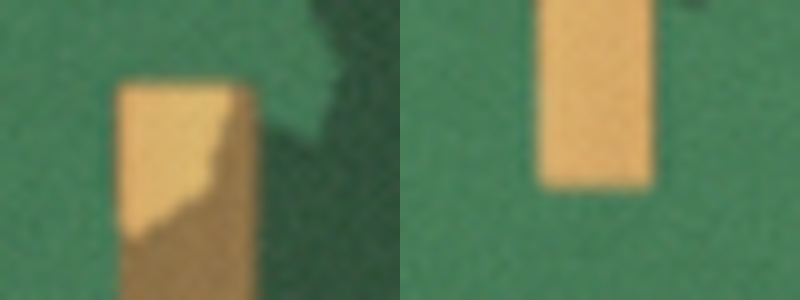

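```bash
python3 - <<'E'
from h import *; from station import manip
np.set_printoptions(precision=4,suppress=True)
w=dict(np.load('wrist2.npz')); d=dict(np.load('top0.npz'))
fl=[(-.006,.1,.04),(.006,.1,.04),(-.006,-.1,.04),(.006,-.1,.04)]
fw=np.array([(311.4,82.6),(325.1,82.6),(313.2,283.2),(325,283.2)])
f,r=fit([(w,fl,fw)],[.47,-.336,.29]); print(f,r)
p=back(w,fw,.04); print(np.linalg.norm(p[0]-p[2]),np.linalg.norm(p[0]-p[1]))
s=manip.sense(); R=Rz(s['tool_rot']); print(R.round(3))
for z in (.06,.014): print(plan([f[0],f[1],z],f[2],s))
t=np.array([.4708,-.3358])
E
```

```text
[ 0.4714 -0.3347  0.2938] [[-0.16   -0.2201]
 [ 0.1603 -0.251 ]
 [ 0.3121  0.3977]
 [-0.3123  0.3751]]
0.19932941914982574 0.011728544944694462
[[ 0.001  0.958  0.288]
 [-0.001  0.288 -0.958]
 [-1.     0.001  0.001]]
(array([10.11, -0.09, -0.18]), -0.001, np.float64(3.14))
(array([14.71, -0.1 , -0.18]), -0.001, np.float64(3.14))
```

```bash
python3 -m jog '{"linear":[[3,-0.1,-0.2],[6,-0.1,-0.2],[9,-0.1,-0.2],[11,-0.1,-0.2],[13,-0.1,-0.2],[14,-0.1,-0.2],[14.7,-0.1,-0.2],[14.7,-0.1,-0.2],[14.7,-0.1,-0.2],[14.7,-0.1,-0.2],[14.7,-0.1,-0.2],[14.7,-0.1,-0.2],[14.7,-0.1,-0.2],[14.7,-0.1,-0.2],[14.7,-0.1,-0.2],[14.7,-0.1,-0.2],[14.7,-0.1,-0.2],[14.7,-0.1,-0.2],[14.7,-0.1,-0.2],[14.7,-0.1,-0.2]],"twist":[0,0,0,0,0,0,0,0,0,0,0,0,0,0,0,0,0,0,0,0],"claw":[1,1,1,1,1,1,1,0,-1,-1,-1,-1,-1,-1,-1,-1,-1,-1,-1,-1]}' 60
```

```text
t: 4.92
tcp_pos: [0.4708, -0.3363, 0.0142]
tool_rot: [0.422, 0.566, -0.423, 0.568]
force: [-1.0, 0.7, 5.6]
finger_gap: 0.127
```

```bash
python3 -m jog '{"linear":[[-0.3,0,0],[-1,0,0],[-3,0,0],[-5,0,0],[-8,0,0],[-10,0,0],[-10,0,0],[-10,0,0]],"twist":[0,0,0,0,0,0,0,0],"claw":[-1,-1,-1,-1,-1,-1,-1,-1]}'
python3 - <<'E'
from h import *; from station import manip
s=manip.sense(); print(s['tcp_pos'],s['t'],s['finger_gap'])
d=manip.snapshot('wrist'); np.savez('wrist3.npz',**d); cv2.imwrite('pics/wrist3.png',d['pixels'][:,:,::-1])
E
```

```text
t: 5.58
tcp_pos: [0.4709, -0.3362, 0.1146]
tool_rot: [0.422, 0.566, -0.423, 0.568]
force: [-0.1, -0.2, -1.2]
finger_gap: 0.126
[ 0.47085618 -0.33624905  0.11462799] 5.5833 0.12602842476687265
```

View pics/wrist3.png

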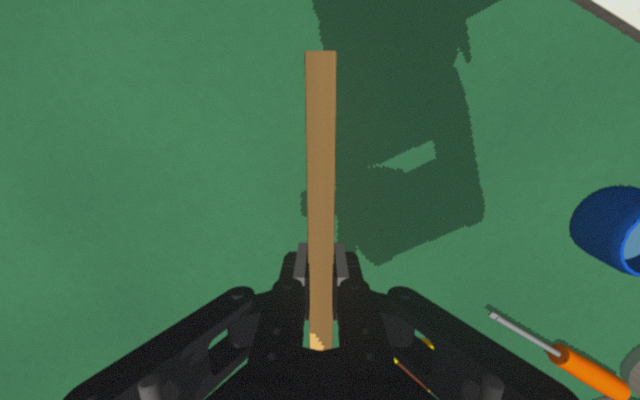

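The strip is held upright. Its free end is at row 51, columns 305–336. Next I'll work out its offset in the hand.

```bash
python3 - <<'E'
from h import *; from station import manip
np.set_printoptions(precision=4,suppress=True)
w=dict(np.load('wrist3.npz')); s=manip.sense(); R=Rz(s['tool_rot'])
g=cv2.cvtColor(w['pixels'],cv2.COLOR_RGB2HSV); print([tuple(w['pixels'][r,320]) for r in range(46,56)])
for x in ((300,312),(330,342)): print([int(v) for v in w['pixels'][60,x[0]:x[1],0]])
for zt in (.024,.026,.028):
  P=back(w,[(304.7,50),(336.3,50),(308.6,240),(332.0,240)],s['tcp_pos'][2]+zt)
  L=(P-s['tcp_pos'])@R; print(zt,L[:,1:]*1000,'mid y',L[:2,1].mean()*1000,L[2:,1].mean()*1000)
E
```

```text
[(np.uint8(75), np.uint8(127), np.uint8(89)), (np.uint8(74), np.uint8(128), np.uint8(94)), (np.uint8(74), np.uint8(127), np.uint8(92)), (np.uint8(74), np.uint8(126), np.uint8(91)), (np.uint8(109), np.uint8(125), np.uint8(88)), (np.uint8(138), np.uint8(116), np.uint8(74)), (np.uint8(148), np.uint8(118), np.uint8(73)), (np.uint8(148), np.uint8(119), np.uint8(73)), (np.uint8(151), np.uint8(122), np.uint8(76)), (np.uint8(148), np.uint8(118), np.uint8(71))]
[72, 69, 72, 71, 82, 119, 138, 145, 143, 144, 145, 144]
[151, 154, 152, 155, 152, 144, 105, 61, 52, 49, 57, 52]
0.024 [[  -4.6678 -100.1954]
 [   7.179  -100.1884]
 [  -4.2924  -21.7379]
 [   6.4908  -21.7239]] mid y 1.2555796666487897 1.0992286655751162
0.026 [[ -4.5707 -99.8482]
 [  7.077  -99.8413]
 [ -4.2016 -22.7095]
 [  6.4004 -22.6957]] mid y 1.2531408986425934 1.099418021927887
0.028 [[ -4.4736 -99.5009]
 [  6.975  -99.4942]
 [ -4.1107 -23.681 ]
 [  6.31   -23.6675]] mid y 1.2507021306364259 1.099607378280632
```

```bash
python3 - <<'E'
from h import *; from station import manip
s=manip.sense(); print(plan([.5168,.0168,.12],-.122,s), s['t'])
E
```

```text
(array([ -0.66,  14.55, -32.43]), 0.412, np.float64(-2.73)) 5.6333
```

```bash
python3 -m jog '{"linear":[[-0.7,1,-2],[-0.7,2.5,-5],[-0.7,4,-8],[-0.7,5.5,-12],[-0.7,7,-16],[-0.7,9,-20],[-0.7,11,-24],[-0.7,12.5,-28],[-0.7,13.5,-30],[-0.7,14.2,-31.6],[-0.7,14.5,-32.4],[-0.7,14.5,-32.4],[-0.7,14.5,-32.4],[-0.7,14.5,-32.4]],"twist":[0.03,0.06,0.1,0.14,0.19,0.24,0.29,0.34,0.38,0.4,0.412,0.412,0.412,0.412],"claw":[-1,-1,-1,-1,-1,-1,-1,-1,-1,-1,-1,-1,-1,-1]}'
python3 - <<'E'
from h import *; from station import manip
s=manip.sense(); print(s['tcp_pos'],s['t'],s['finger_gap'],plan([.5168,.0168,.12],-.122,s))
for n in('wrist','top'):
    d=manip.snapshot(n); np.savez(n+'4.npz',**d); cv2.imwrite(f'pics/{n}4.png',d['pixels'][:,:,::-1])
E
```

```text
t: 6.8
tcp_pos: [0.5161, 0.0156, 0.1194]
tool_rot: [-0.529, -0.469, 0.53, -0.468]
force: [0.3, -0.2, -1.7]
finger_gap: 0.127
[0.51609798 0.01557409 0.11943613] 6.8 0.1272756101949732 (array([-0.06,  0.05, -0.13]), -0.0, np.float64(3.141))
```

View pics/wrist4.png

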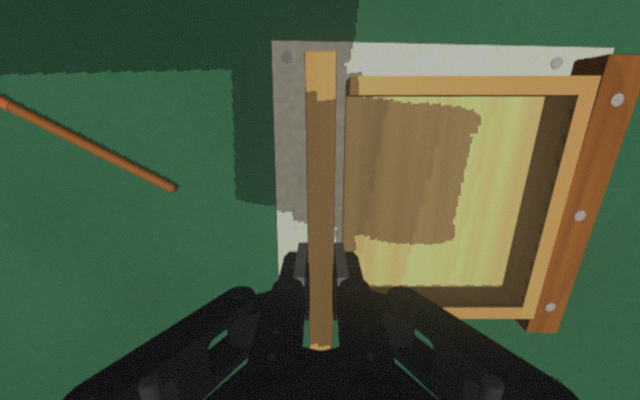

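View pics/top4.png

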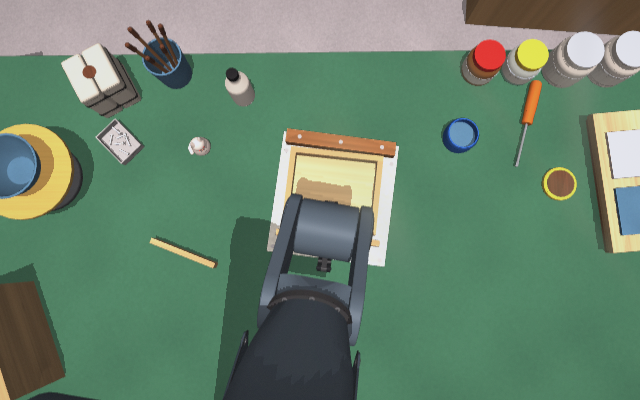

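```bash
python3 - <<'E'
import cv2
im=cv2.imread('pics/wrist4.png'); im=cv2.convertScaleAbs(im,alpha=1.3,beta=15)
a=cv2.resize(im[35:115,290:400],(660,480),interpolation=cv2.INTER_CUBIC)
cv2.imwrite('pics/cropE.png',a)
b=cv2.resize(im[45:335,500:640],(386,600)[0:2] if 0 else (290,600),interpolation=cv2.INTER_CUBIC)
cv2.imwrite('pics/cropF.png',cv2.resize(im[40:340,500:640],(280,600),interpolation=cv2.INTER_CUBIC))
E
```

```text
(no output)
```

View pics/cropE.png

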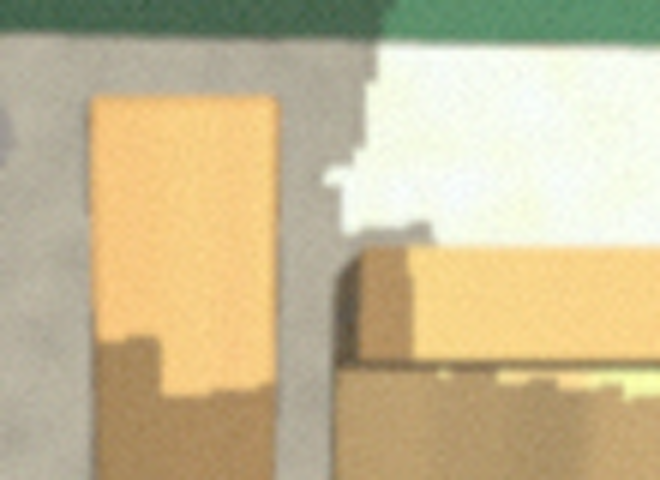

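View pics/cropF.png

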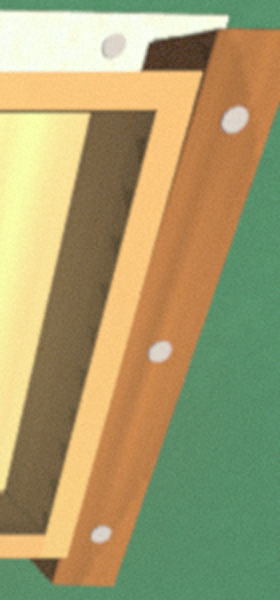

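```bash
python3 - <<'E'
from h import *; from station import manip
np.set_printoptions(precision=4,suppress=True)
w=dict(np.load('wrist4.npz')); s=manip.sense(); R=Rz(s['tool_rot'])
E=lambda p:unc(p,290,35,6,6); F=lambda p:unc(p,500,40,2,2)
tl=[(-.085,.1,.052),(-.085,.088,.052),(.085,.1,.052),(.085,-.1,.052),(.073,.088,.052),(.073,-.088,.052)]
tu=np.r_[E([(358,247),(358,360)]),F([(203,71),(68,558),(157,111),(46,535)])]
t,r=fit([(w,tl,tu)],[.62,0,-.12]); print('tray',t,r)
jl=[(.105,.12,.042),(.105,-.12,.042),(.135,-.12,.042),(-.135,.13,.012)]; ju=np.r_[F([(217,30),(53,585),(113,586)]),[[273,41]]]
j,r=fit([(w,jl,ju)],[.61,0,-.14]); print('jig',j,r)
c,sn=np.cos(j[2]),np.sin(j[2]); dt=(t[:2]-j[:2])@np.array([[c,-sn],[sn,c]]); print('tray in jig',dt,'gap',.02-dt[0],'skew deg',np.degrees(t[2]-j[2]))
P=back(w,E([(91,96),(278,96)]),s['tcp_pos'][2]+.026); c,sn=np.cos(t[2]),np.sin(t[2])
print('piece end in tray frame',(P[:,:2]-t[:2])@np.array([[c,-sn],[sn,c]])*1000)
print('tcp in tray',(s['tcp_pos'][:2]-t[:2])@np.array([[c,-sn],[sn,c]])*1000)
print(plan([.5168,.0168,.03],-.122,s))
E
```

```text
tray [ 0.6205  0.0044 -0.121 ] [[ 0.1444  0.1052]
 [-0.3666  0.1903]
 [ 0.1162 -0.0167]
 [-0.3959  0.3142]
 [ 0.3316 -0.9978]
 [ 0.0613  0.5873]]
jig [ 0.6082  0.0024 -0.141 ] [[ 1.0678 -0.5781]
 [-0.54    1.4766]
 [ 0.8294  1.4933]
 [-3.4316 -0.0971]]
tray in jig [0.0118 0.0037] gap 0.0081516995029797 skew deg 1.1500589088093915
piece end in tray frame [[-110.0451   99.033 ]
 [ -98.6964   99.0052]]
tcp in tray [-104.5414   -1.9054]
(array([ 8.99,  0.02, -0.17]), -0.001, np.float64(3.14))
```

```bash
python3 -m jog '{"linear":[[1,0,-0.12],[3,0,-0.12],[5,0,-0.12],[6.5,0,-0.12],[7.5,0,-0.12],[8.2,0,-0.12],[8.7,0,-0.12],[9.0,0,-0.12],[9.1,0,-0.12],[9.2,0,-0.12],[9.2,0,-0.12],[9.2,0,-0.12],[9.2,0,-0.12]],"twist":[0,0,0,0,0,0,0,0,0,0,0,0,0],"claw":[-1,-1,-1,-1,-1,-1,-1,-1,-1,-1,-1,-1,-1]}'

```

```text
t: 7.98
tcp_pos: [0.5171, 0.0173, 0.0288]
tool_rot: [0.53, 0.468, -0.529, 0.469]
force: [-0.4, -0.4, 0.3]
finger_gap: 0.129
```

```bash
python3 -m jog '{"linear":[[0.1,0,0],[0.15,0,0],[0.15,0,0],[0.15,0,0]],"twist":[0,0,0,0],"claw":[-1,-1,-1,-1]}'; python3 -m jog '{"linear":[[0.05,0,0],[0.1,0,0],[0.1,0,0],[0.1,0,0]],"twist":[0,0,0,0],"claw":[-1,-1,-1,-1]}'
```

```text
t: 8.32
tcp_pos: [0.5168, 0.0173, 0.0268]
tool_rot: [-0.53, -0.469, 0.53, -0.469]
force: [0.8, 0.5, -0.2]
finger_gap: 0.125
t: 8.65
tcp_pos: [0.5169, 0.0173, 0.0262]
tool_rot: [0.53, 0.469, -0.53, 0.469]
force: [-1.5, 0.2, 4.6]
finger_gap: 0.123
```

```bash
python3 - <<'E'
from h import *; from station import manip
s=manip.sense(); print(s['force'])
d=manip.snapshot('wrist'); np.savez('wrist5.npz',**d); im=d['pixels'][:,:,::-1]; cv2.imwrite('pics/wrist5.png',im)
im=cv2.convertScaleAbs(im,alpha=1.3,beta=15); cv2.imwrite('pics/cropG.png',cv2.resize(im[30:130,290:420],(780,600),interpolation=cv2.INTER_CUBIC))
E
```

```text
[-1.4796309   0.20649887  4.61712734]
```

View pics/wrist5.png

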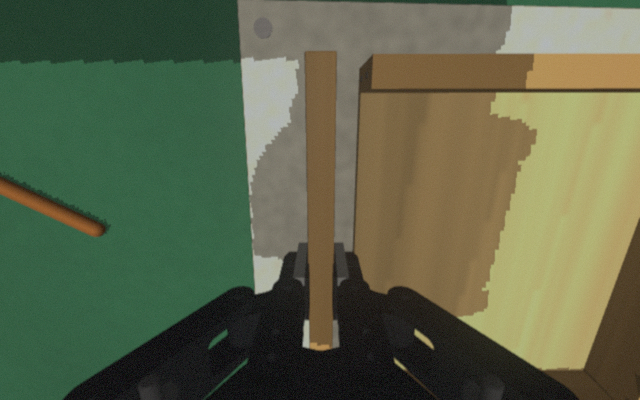

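View pics/cropG.png

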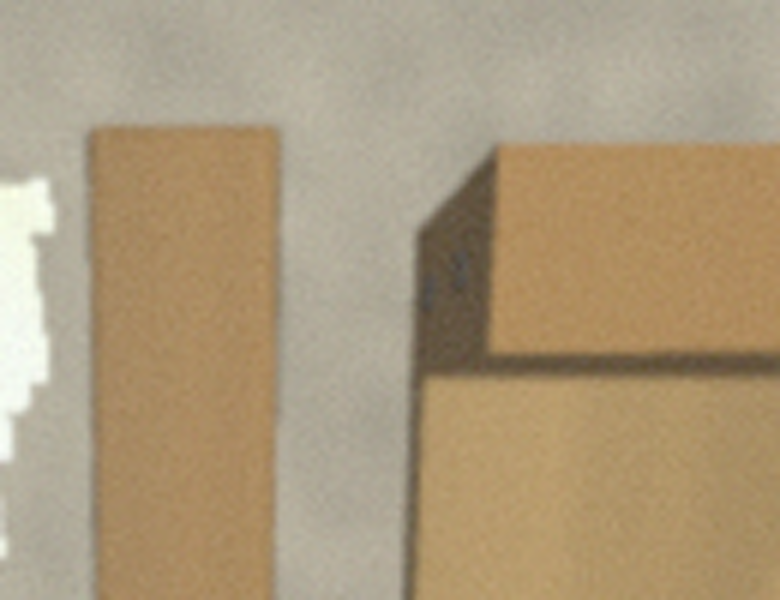

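The strip stands on the board. Its top end is at row ~51 and the tray wall's outer edge at row ~54, so it sits about 1 mm toward +y with a gap of about 12.6 mm. I'll turn it to the fence angle, close most of the gap, and look again.

```bash
python3 -m jog '{"linear":[[-0.03,0.1,0],[-0.03,0.3,0],[-0.03,0.5,0.01],[-0.03,0.7,0.01],[-0.03,0.9,0.02],[-0.03,1.0,0.02],[-0.03,1.05,0.02],[-0.03,1.05,0.02],[-0.03,1.05,0.02]],"twist":[0.005,0.01,0.015,0.018,0.018,0.018,0.018,0.018,0.018],"claw":[-1,-1,-1,-1,-1,-1,-1,-1,-1]}'
python3 - <<'E'
from h import *; from station import manip
s=manip.sense(); print(s['force'],plan(s['tcp_pos'],-.14,s))
d=manip.snapshot('wrist'); np.savez('wrist6.npz',**d); im=d['pixels'][:,:,::-1]; cv2.imwrite('pics/wrist6.png',im)
im=cv2.convertScaleAbs(im,alpha=1.3,beta=15); cv2.imwrite('pics/cropH.png',cv2.resize(im[30:130,290:420],(780,600),interpolation=cv2.INTER_CUBIC))
E
```

```text
t: 9.45
tcp_pos: [0.5266, 0.0159, 0.0262]
tool_rot: [-0.533, -0.464, 0.534, -0.463]
force: [-1.6, 1.1, 5.1]
finger_gap: 0.124
[-1.55929484  1.08321137  5.10433073] (array([0., 0., 0.]), -0.0, np.float64(3.141))
```

View pics/cropH.png

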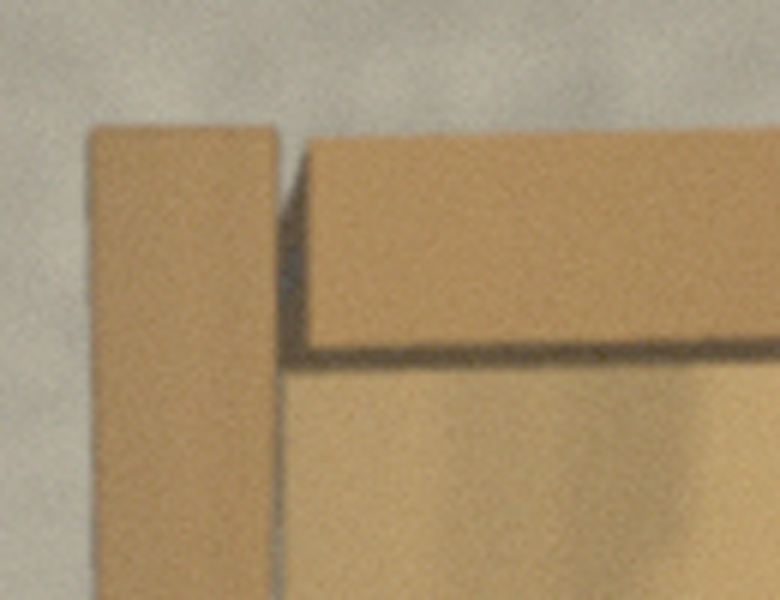

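View pics/wrist6.png

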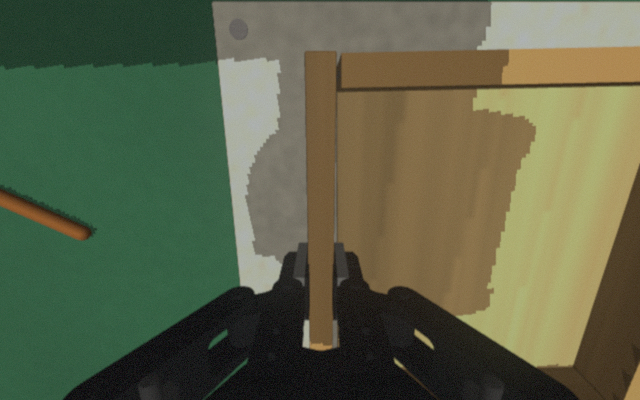

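```bash
python3 -m jog '{"linear":[[0,0.1,0],[0,0.2,0],[0,0.3,0],[0,0.4,0],[0,0.5,0],[0,0.55,0],[0,0.55,0],[0,0.55,0]],"twist":[0,0,0,0,0,0,0,0],"claw":[-1,-1,-1,-1,-1,-1,-1,-1]}'
python3 - <<'E'
from h import *; from station import manip
s=manip.sense(); print(s['force'],plan(s['tcp_pos'],-.14,s))
d=manip.snapshot('wrist'); np.savez('wrist7.npz',**d); im=d['pixels'][:,:,::-1]; cv2.imwrite('pics/wrist7.png',im)
im=cv2.convertScaleAbs(im,alpha=1.3,beta=15); cv2.imwrite('pics/cropI.png',cv2.resize(im[30:130,290:420],(780,600),interpolation=cv2.INTER_CUBIC))
E
```

```text
t: 10.17
tcp_pos: [0.5307, 0.0155, 0.0262]
tool_rot: [-0.533, -0.465, 0.535, -0.463]
force: [-3.5, 0.4, 7.1]
finger_gap: 0.131
[-3.53593819  0.37891792  7.14616939] (array([0., 0., 0.]), 0.0, np.float64(-3.141))
```

View pics/cropI.png

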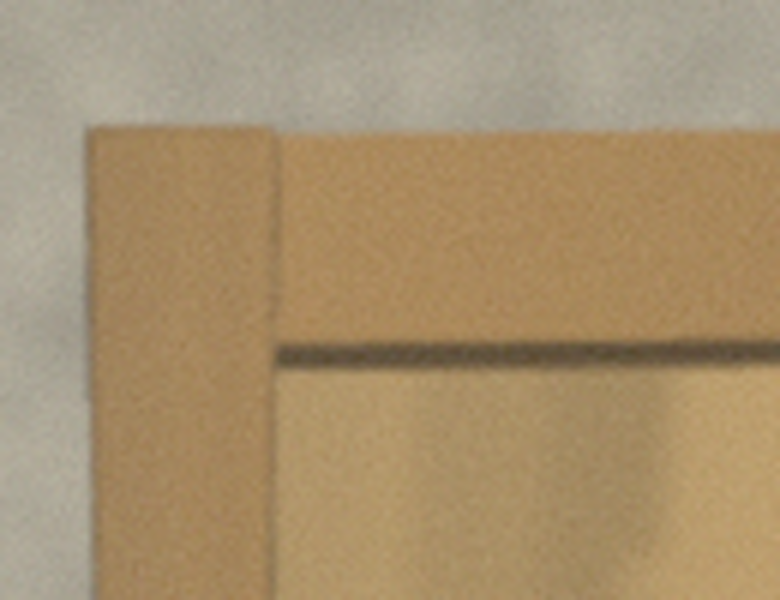

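View pics/wrist7.png

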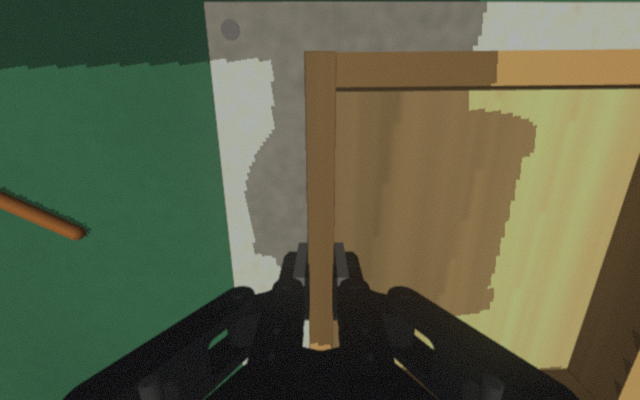

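```bash
python3 -m jog '{"linear":[[-0.04,0.1,0],[-0.04,0.2,0],[-0.04,0.3,0],[-0.04,0.4,0],[-0.04,0.5,0],[-0.04,0.5,0],[-0.04,0.5,0]],"twist":[0,0,0,0,0,0,0],"claw":[-1,-1,-1,-1,-1,-1,-1]}'
python3 - <<'E'
from h import *; from station import manip
s=manip.sense(); R=Rz(s['tool_rot']); print(s['force'],'push',-s['force']@R[:,1],-s['force']@R[:,2],s['tcp_pos'],plan(s['tcp_pos'],-.14,s))
E
```

```text
t: 10.8
tcp_pos: [0.538, 0.0142, 0.0263]
tool_rot: [0.534, 0.464, -0.534, 0.464]
force: [-0.4, -0.3, -0.1]
finger_gap: 0.128
[-0.41313204 -0.29792902 -0.14108168] push 0.36752384264201926 -0.35273694248722026 [0.53803556 0.01420167 0.02630421] (array([0., 0., 0.]), -0.0, np.float64(3.141))
```

```bash
python3 -m jog '{"linear":[[0,0.1,0],[0,0.1,0],[0,0.1,0],[0,0.1,0]],"twist":[0,0,0,0],"claw":[-1,-1,-1,-1]}'
python3 - <<'E'
from h import *; from station import manip
s=manip.sense(); R=Rz(s['tool_rot']); print(s['force'],'push',-s['force']@R[:,1],-s['force']@R[:,2],s['tcp_pos'],plan(s['tcp_pos'],-.14,s))
for n in ('wrist','top'):
    d=manip.snapshot(n); np.savez(n+'8.npz',**d); im=d['pixels'][:,:,::-1]; cv2.imwrite(f'pics/{n}8.png',im)
E
```

```text
t: 11.13
tcp_pos: [0.5383, 0.0143, 0.0263]
tool_rot: [-0.534, -0.464, 0.534, -0.464]
force: [-2.1, 0.6, -1.6]
finger_gap: 0.123
[-2.06624807  0.57664574 -1.59948812] push 2.1252718711966123 0.2822438507607514 [0.53826657 0.01429396 0.02634494] (array([0., 0., 0.]), -0.0, np.float64(3.141))
```

View pics/wrist8.png

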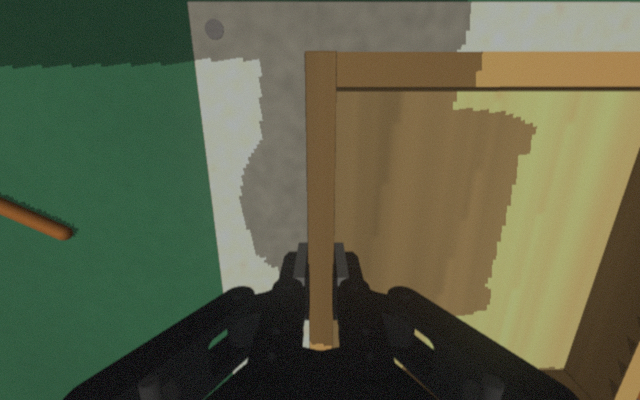

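View pics/top8.png

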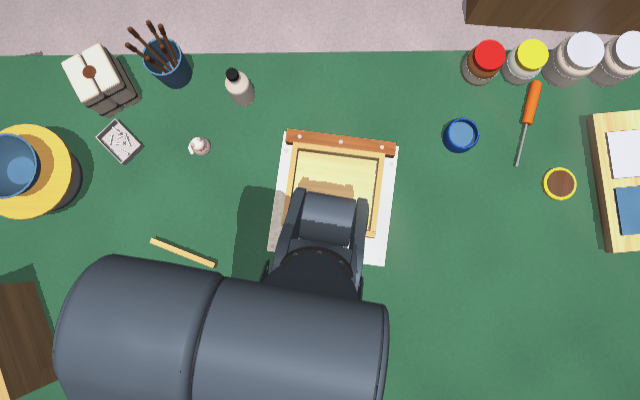

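```bash
python3 -m jog '{"linear":[[0.03,0.05,0],[0.03,0.1,0],[0.03,0.1,0],[0.03,0.1,0]],"twist":[0,0,0,0],"claw":[-1,-1,-1,-1]}';python3 -m jog '{"linear":[[0,0.05,0],[0,0.1,0],[0,0.1,0],[0,0.1,0]],"twist":[0,0,0,0],"claw":[-1,-1,-1,-1]}'
python3 - <<'E'
from h import *; from station import manip
s=manip.sense(); R=Rz(s['tool_rot']); print(s['force'],'push',-s['force']@R[:,1],-s['force']@R[:,2],s['tcp_pos'],plan(s['tcp_pos'],-.14,s))
E
```

```text
t: 11.57
tcp_pos: [0.5383, 0.0144, 0.0262]
tool_rot: [-0.533, -0.465, 0.534, -0.463]
force: [-4.5, 0.8, 2.5]
finger_gap: 0.129
t: 11.9
tcp_pos: [0.5384, 0.0145, 0.0262]
tool_rot: [-0.533, -0.465, 0.535, -0.463]
force: [-6.5, 1.8, 3.5]
finger_gap: 0.127
[-6.49121271  1.77207939  3.52336814] push 6.691012500880881 0.8493414369191707 [0.53837629 0.01446017 0.02624091] (array([0., 0., 0.]), -0.0, np.float64(3.142))
```

```bash
python3 -m jog '{"linear":[[0,0.05,0],[0,0.1,0],[0,0.15,0],[0,0.15,0],[0,0.15,0],[0,0.15,0]],"twist":[0,0,0,0,0,0],"claw":[-1,-1,-1,-1,-1,-1]}'
python3 - <<'E'
from h import *; from station import manip
F=[]
for n in ('wrist','top','wrist','scene'):
    s=manip.sense(); R=Rz(s['tool_rot']); F.append([-s['force']@R[:,1],-s['force']@R[:,2],s['force'][2]])
    d=manip.snapshot(n); np.savez(n+'9.npz',**d); im=d['pixels'][:,:,::-1]; cv2.imwrite(f'pics/{n}9.png',im)
    if n=='wrist':
        im=cv2.convertScaleAbs(im,alpha=1.3,beta=15)
        cv2.imwrite('pics/cropJ.png',cv2.hconcat([cv2.resize(im[40:100,290:370],(400,300),interpolation=cv2.INTER_CUBIC),cv2.resize(im[340:400,560:640],(400,300),interpolation=cv2.INTER_CUBIC)]))
    if n=='top': cv2.imwrite('pics/cropK.png',cv2.resize(im[120:275,255:410],(600,600),interpolation=cv2.INTER_CUBIC))
    if n=='scene': cv2.imwrite('pics/cropL.png',cv2.resize(im[170:290,250:430],(800,533),interpolation=cv2.INTER_CUBIC))
print(np.round(F,2),s['tcp_pos'],plan(s['tcp_pos'],-.14,s),s['t'])
E
```

```text
t: 12.4
tcp_pos: [0.5384, 0.0146, 0.0262]
tool_rot: [-0.532, -0.466, 0.535, -0.462]
force: [-8.4, 1.2, 6.0]
finger_gap: 0.125
[[ 8.56  0.    6.03]
 [ 7.57  0.57  6.18]
 [ 8.22 -0.53  5.27]
 [ 8.58 -0.16  5.66]] [0.53840299 0.01458003 0.02625054] (array([0., 0., 0.]), -0.0, np.float64(3.142)) 12.55
```

View pics/cropJ.png

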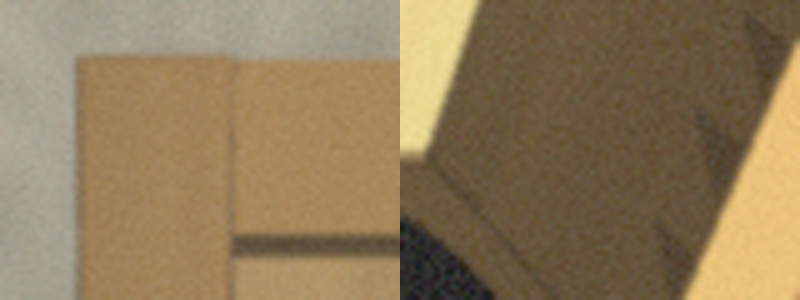

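View pics/cropK.png

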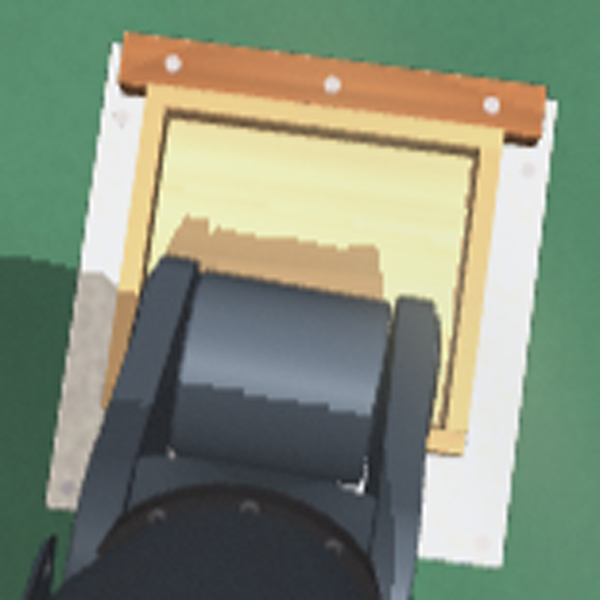

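View pics/cropL.png

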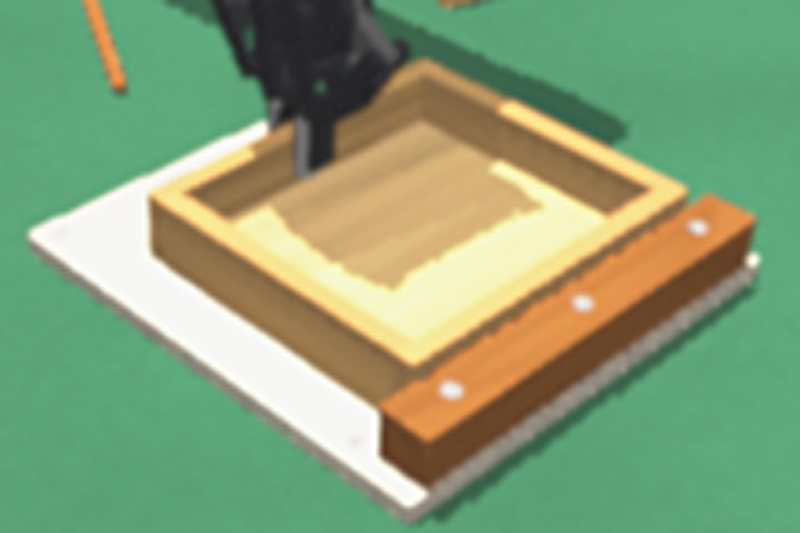

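```bash
python3 -m jog '{"linear":[[-0.02,0.05,0],[-0.02,0.1,0],[-0.02,0.1,0],[-0.02,0.1,0],[-0.02,0.1,0],[-0.02,0.1,0],[-0.02,0.1,0],[-0.02,0.1,0]],"twist":[0,0,0,0,0,0,0,0],"claw":[-1,-1,-1,-1,-1,-1,-1,-1]}'
python3 - <<'E'
from h import *; from station import manip
F=[]
for n in ('wrist','top','wrist','scene','wrist','wrist'):
    s=manip.sense(); R=Rz(s['tool_rot']); F.append([-s['force']@R[:,1],-s['force']@R[:,2],s['force'][2]])
    d=manip.snapshot(n); 
    if n=='top':
        np.savez('top10.npz',**d); cv2.imwrite('pics/cropM.png',cv2.resize(d['pixels'][120:275,255:410,::-1],(600,600),interpolation=cv2.INTER_CUBIC))
print(np.round(F,2),np.mean(F,0),s['tcp_pos'],s['t']); print(R.round(4))
E
```

```text
t: 13.27
tcp_pos: [0.5384, 0.0146, 0.0262]
tool_rot: [-0.532, -0.466, 0.536, -0.461]
force: [-10.1, 2.0, 6.7]
finger_gap: 0.13
[[10.35  0.54  6.65]
 [ 9.67  0.43  5.53]
 [10.45  0.17  5.7 ]
 [10.64 -0.81  5.73]
 [ 9.03  0.45  6.25]
 [10.06 -0.54  6.  ]] [10.03391066  0.04250124  5.97881399] [0.53839773 0.0146362  0.02624087] 13.5167
[[-9.500e-03  9.902e-01 -1.396e-01]
 [ 1.800e-03 -1.396e-01 -9.902e-01]
 [-1.000e+00 -9.700e-03 -4.000e-04]]
```

```bash
python3 - <<'E'
from h import *
np.set_printoptions(precision=4,suppress=True)
d=dict(np.load('top10.npz'))
im=cv2.imread('pics/cropM.png'); 
cv2.imwrite('pics/cropN.png',cv2.resize(d['pixels'][135:245,345:400,::-1],(300,600),interpolation=cv2.INTER_CUBIC))
cv2.imwrite('pics/cropO.png',cv2.resize(d['pixels'][125:170,280:405,::-1],(800,288),interpolation=cv2.INTER_CUBIC))
E
```

```text
(no output)
```

View pics/cropN.png

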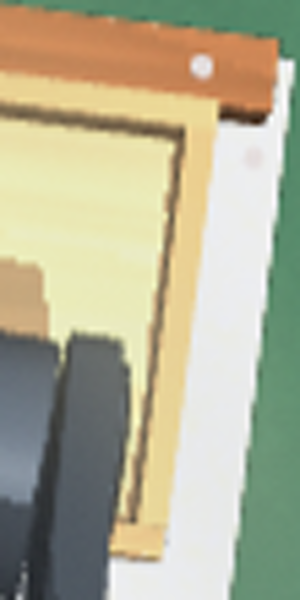

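View pics/cropO.png

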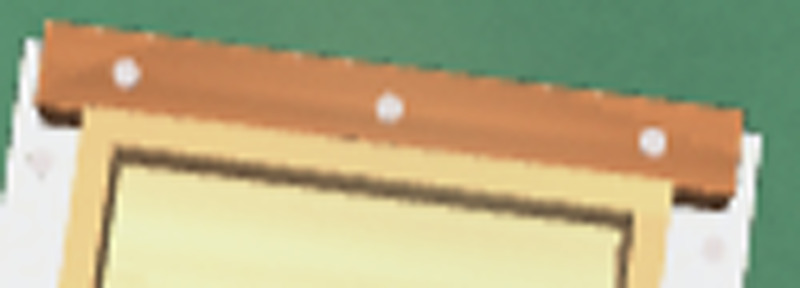

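```bash
python3 - <<'E'
from station import manip
s=manip.sense(); print(s['t'],s['force'],s['finger_gap']); print(manip.sign_off())
E
```

```text
13.5667 [-9.85269727  1.49419554  6.19282657] 0.1296118898529175
the job is handed in; nothing more can be done
None
```

I stood the 200 mm holed strip upright on the board across the tray's open end. Then I pushed strip and tray together until the tray was home against the fence. I handed in at 13.6 s, still gripping at 60 N and pressing.

**Push:** it averaged 10.0 N toward the fence over six readings (9.0 to 10.6 N). The strip stopped moving at x = 0.538 m; the camera estimate for home was 0.5377 m.

**Fence:** in the last top picture the tray's back meets the fence along its whole width, with no skew visible.

**Flushness:** the strip's left (+y) end was about 0.3 mm proud of the tray wall. Its other end looks level in the top picture.

**Not ideal:**
- The wrist also reads about 6 N downward. Board friction under the strip could make its push on the tray differ from 10 N by a newton or two.
- The tool leans about 0.5° under the push.

I touched nothing else on the table, and the divider stayed where it was.

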